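# Hang a lid on the board test fixture and hold the hinge in line

## Robot

A 6-joint arm with a two-finger parallel gripper is mounted at the origin on the work surface. World frame = base frame: x ahead of the robot, y to its left, z up, the work surface at z = 0. Lengths are in m, angles in rad, forces in N, time in s.
With the tool pointing down it reaches from about 0.3 to 0.875 m from the base axis. Payload 6.4 kg.
Tool frame: the origin (TCP) lies midway between the tips of the shut fingers; the grasp point (between the pads) lies 19 mm behind it; z points along the fingers, y is the line along which they close (so a half turn about z gives the same grasp; the last joint's range is limited). The gripper opens to 88 mm and grips with 3 to 60 N. Pads are 18 mm wide; open, the fingers measure 123 mm over their backs; the gripper's body (75 mm by 187 mm) begins 45 mm behind the grasp point.
Start: joints at [0.907, 0.181, 1.607, -0, 1.354, -0.206], TCP at [0.254, 0.516, 0.204] pointing down, gripper open.
Joint ranges: [-2.99, 2.99], [-0.89, 2.07], [0.3, 2.58], [-1.14, 4.28], [0, 2.63], [-3.12, 3.12]. Speed limits (rad/s): [2.57, 2.57, 3.01, 3.14, 3.14, 3.14].

## Interface

Orientations are given as [roll, pitch, yaw] about the fixed x, y, z axes, in that order (R = Rz(yaw) Ry(pitch) Rx(roll)).
In Python, from bench import env gives the robot as it stands.
- The arm moves only by the tool drive_tool, never from a script. Its argument "motion" is one flat list of numbers, 6 for each row, row after row: the shift along the world's x, y, z in mm, then the turn, a rotation vector about the world's x, y, z in rad. In form: [dx, dy, dz, rx, ry, rz, dx, dy, dz, rx, ry, rz, ...]. A call has 1 to 10 rows; each row is the pose to reach, as a shift and turn from the pose commanded when the call began; what a row does not reach only later rows make up. A row lasts 1/8 s, in which the tool goes at most 62.5 mm and 10.7 degrees, less where a joint would pass 70% of its speed; a pose out of reach is approached as far as the arm can. A call with a gripper value outside its range is refused whole. "jaw" is the opening, from -1 (shut) to 1 (fully open), set as the call begins (left out, the last holds). The fingers move at their own pace and stop on an object; "squeeze" is the grip in N (left out, the last holds). Time passes only in rows, so rows that repeat a pose let the fingers close. It gives the time, the measured TCP pose, the force, the opening and the grip force at its end, in the units of the state.
- env.sense(): the state, without advancing time (a new reading comes with each control period).
- env.snapshot(name): name is "scene" or "top" or "wrist"; returns a dict with "image" (384x512x3 uint8, red, green, blue), "fx", "fy", "cx", "cy" (pixels), "R" (3x3) and "t" (3): a world point X has camera coordinates R X + t. Camera axes: x right, y down, z forward; pixel columns grow to the right and rows downward; lengths in m; the calibration is good to about 2 mm. A picture is of the moment at which its call begins. There is no depth.
- env.sign_off(): hands the job in; it is judged then, once.
Trained networks look in the newest picture that a camera, given by its name, has taken for a name from the list of things; names that differ only in an ending like _2 or _b are one class to them, and where a whole thing is asked for, a point or a joint stands for the part that bears it (a point fixed in the world has none). Each returns a list of dicts, best first, with "conf" (0 to 1); they miss things now and then, are a little off and sometimes report something else, mostly with a low value. They report only what shows in the picture. A call takes as long as a camera call.
- env.regions_of(target, camera): "pixels" (384x512 bool, what is visible of it).
- env.landmark_of(target, camera): "xyz" ([x, y, z] in m, in world coordinates, good to about 4 mm: a listed point, or the origin of a listed thing).
The state is a dict: "time_s": time; "q": joint angles; "joint_vel": joint speeds; "joint_torque": joint torques, N m; "ee_pos": TCP position; "tool_rot": TCP orientation; "force": force on the tool from outside, world axes, zero at the start; "moment": the same for the moment, N m; "opening": finger opening in m; "grip_force": force on a finger pad.
Only numpy, scipy, OpenCV 4.12 (cv2) and the standard library are available. Lean on these libraries where they do the work, as an engineer would, in place of code of your own. Each camera call takes 0.05 s, during which the arm holds its last target. There are 200 camera calls.

## Task

The test fixture needs its lid back on. First draw the hinge pin sideways by its upright handle until it is clear of the gap between the fixture's two hinge knuckles; then take the lid whose single knuckle fits that gap by its rib, bring the knuckle into the gap and hold the lid level over the circuit board with the knuckle holes lined up, so that the pin could be slid straight through. Finish while still holding the lid there in the gripper, without pressing it against the fixture; leave the pin drawn back, and leave the other lid, the solder spool, the screwdriver and the spray can where they are.

Things in the scene. Friction and masses are not known exactly. Their poses are not given: they have to be found in the camera images.
- fixture: Board test fixture, fixed. Grey base 160 (x) x 130 (y) x 28 mm high, green board on it (parts up to z 37). Aluminium jamb block at the rear: x 55 to 80, y -55 to 55, up to z 64 mm. Two steel leaf plates on its front face (up to z 84) carry the hinge knuckles, described at fixture_axis. Origin: centre of the underside; x to the rear (hinge side), y along the hinge towards the pin's handle, z up.
- fixture_axis (a point): Point on the fixture's hinge axis, mid-gap, at (40, 0, 75) mm in the fixture's frame; axes as the fixture's. The two knuckles are tubes along y, outer diameter 24, bore 12 mm, at y -50 to -20 and 20 to 50: a 40 mm gap between. In the gap the jamb block's face is 15 mm behind the axis; the gap is open above, below and in front.
- hinge_pin (a joint): How far the 7 mm steel hinge pin is drawn out of the gap along the fixture's +y (m), 0 to 0.055. At 0 its tip is at fixture y -20 mm (right across the gap); from 0.040 the gap is clear: draw it to about 0.050. Starts at 0.004 to 0.026; slides in the +y knuckle with about 1.5 N of friction and stays where it is left.
- pin_handle (a point): Grip point on the pin's upright dark steel handle, a bar 14 (fixture x) x 12 (fixture y) mm, above the hinge axis at fixture y = 82 mm + pin travel. The bar rises to 58 mm above the axis; this point is 40 mm above the axis. Moves with the pin.
- lid_one: The lid that fits, loose, 0.20 to 0.31 kg: aluminium plate 90 (x) x 84 (y) x 5 mm, top at z 20, on four rods 15 mm long. Black rib on top, 60 (x) x 12 (y) mm, z 20 to 54, centred at x 12, y 0, near the centre of mass. One knuckle on its +x edge. Origin: plate centre at the rods' feet; z up. Fits with x, y along the fixture's x, y, plate over the board.
- lid_one_axis (a point): Middle of the bore of lid_one's knuckle, at (59, 0, 17.5) mm in the lid's frame, to be brought to fixture_axis. The knuckle is one steel tube along y, outer diameter 24, bore 12, length 36 mm, slightly chamfered ends.
- lid_two: The other lid, to be left alone: same plate, rods, rib and frame as lid_one, but with two knuckles 20 mm long at y -42 to -22 and 22 to 42 mm and nothing between; it does not fit this fixture. The two lids may lie in either place.
- solder_spool: Bystander, loose: grey flanged solder spool, diameter 54, height 40 mm, standing. Origin: centre of its underside.
- screwdriver: Bystander, loose: screwdriver lying flat on the bench to the left of the fixture.
- spray_can: Bystander, loose: red spray can, diameter 52, height 110 mm, standing. Origin: centre of its underside.

How it is judged:
On the way, in this order (a step that is already met when the one before it is completed fails the run):
1. the hinge pin is drawn clear of the gap (value of joint hinge_pin above 0.0405 m), for 0.2 s.
2. the fitting lid is lifted in the gripper (height (world z) of lid_one above 0.04 m and contact force between the fingers and lid_one above 1 N), for 0.2 s.
At the end, for the whole second after the job is handed in: The pin is drawn out of the gap (40.5 mm or more); lid_one is held still by the fingers (over 1 N), plate over the board, its knuckle's centre within 4.5 mm of the middle of the fixture's gap, hinge axes within 0.08 rad, lid level within 0.15 rad, pressing on the fixture with less than 5 N (value of joint hinge_pin above 0.0405 m and distance between lid_one_axis and fixture_axis below 0.0045 m and angle between the y axis of lid_one and the y axis of fixture, either way round below 0.08 rad and angle between lid_one's own z axis and vertical below 0.15 rad and x of lid_one in the frame of fixture below 0 m and contact force between the fingers and lid_one above 1 N and contact force between lid_one and fixture below 5 N and linear speed of lid_one below 0.02 m/s); the arm keeps its last pose, push and grip.
It fails at once if the other lid is disturbed (distance of lid_two from where it was at the start of the episode above 0.03 m).
It fails at once if a bystander is disturbed (distance of any of solder_spool, screwdriver, spray_can from where it was at the start of the episode above 0.04 m).
It also fails if it takes over 58 s, if anything falls off the work surface, if the arm or the gripper's body presses on something with over 40 N, if the wrist force passes 120 N, or if a joint passes its speed limit or range.

## Working session

There is one attempt and no reset: what is moved stays moved. The work goes in short steps, Python scripts to look and compute and a tool call to move; the robot and the scene stay as the last step left them, time stands still between calls to the robot, and variables do not carry over. Pictures are saved under pics/ and viewed, at most 10 in all, crops included, and the job is handed in when it is done.

Besides the shell and the picture viewer there is one more tool, called after "Call:" as a command line: name --argument value ..., lists and objects as JSON in quotes. drive_tool: Moves the arm, as the interface text tells. Its arguments: {"type":"object","properties":{"motion":{"type":"array","items":{"type":"number"}},"jaw":{"type":"number"},"squeeze":{"type":"number"}},"required":["motion"]}

```bash
mkdir -p pics
python3 - <<'E'
from bench import env
import cv2
ims=[]
for c in ["scene","top"]:
    s=env.snapshot(c); cv2.imwrite(f"pics/{c}0.png",s["image"][:,:,::-1])
    for n in ["fixture","fixture_axis","pin_handle","lid_one","lid_one_axis","lid_two","solder_spool","screwdriver","spray_can"]:
        r=env.landmark_of(n,c); print(c,n,[(d["xyz"],round(d["conf"],2)) for d in r[:2]])
s=env.sense();print(s["time_s"],s["ee_pos"],s["tool_rot"],s["opening"])
E
```

```text
scene fixture [([0.5573, 0.1597, 0.0029], 0.67)]
scene fixture_axis [([0.5891, 0.1495, 0.0757], 0.83)]
scene pin_handle [([0.6078, 0.2547, 0.1136], 0.75)]
scene lid_one [([0.5899, -0.3196, -0.0032], 0.75)]
scene lid_one_axis [([0.643, -0.2906, 0.0157], 0.85)]
scene lid_two []
scene solder_spool [([0.404, -0.3419, 0.0002], 0.62), ([0.5857, 0.1487, 0.072], 0.62)]
scene screwdriver [([0.5186, 0.3628, 0.001], 0.59)]
scene spray_can [([0.6645, -0.1327, -0.0004], 0.81)]
top fixture [([0.5442, 0.1549, -0.0037], 0.62)]
top fixture_axis [([0.5852, 0.1515, 0.0763], 0.7), ([0.6035, 0.2562, 0.1177], 0.49)]
top pin_handle [([0.6057, 0.2556, 0.1141], 0.42)]
top lid_one [([0.586, -0.3215, 0.0023], 0.62)]
top lid_one_axis [([0.638, -0.2932, 0.0154], 0.8)]
top lid_two [([0.4879, -0.1542, 0.0004], 0.76)]
top solder_spool [([0.4076, -0.3383, 0.0073], 0.63), ([0.6684, -0.1293, 0.0006], 0.31)]
top screwdriver [([0.5208, 0.3608, 0.0001], 0.76)]
top spray_can [([0.6706, -0.1303, -0.0032], 0.7)]
1.0 [0.25414246 0.51581112 0.20351372] [3.14158739e+00 3.39426805e-05 2.68382565e+00] 0.08803526074651415
```

View pics/top0.png

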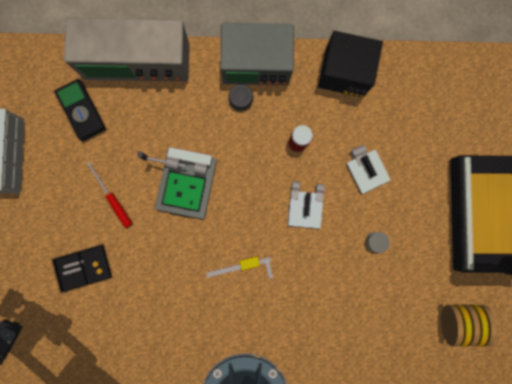

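View pics/scene0.png

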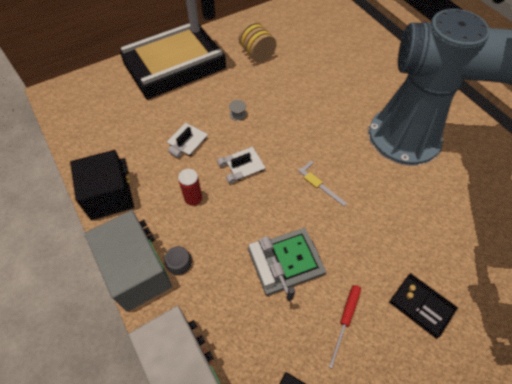

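The top view shows the fixture near (187,183) with the pin handle at (143,156). lid_one (single knuckle) is near (368,172), lid_two near (306,207) and the can at (300,138). This agrees with the networks: fixture yaw is about -0.18 and lid_one yaw about 0.50. I'll go above the handle next.

Call:
drive_tool --motion '[50,-37,0,0,0,0.04,100,-74,0,0,0,0.08,150,-111,0,0,0,0.12,200,-148,0,0,0,0.16,250,-185,0,0,0,0.2,300,-222,0,0,0,0.24,352,-260,0,0,0,0.274,352,-260,0,0,0,0.274,352,-260,0,0,0,0.274]' --jaw 1 --squeeze 25

```text
time_s: 2.12
ee_pos: [0.6057, 0.2558, 0.2031]
tool_rot: [-3.142, -0.001, 2.957]
force: [0.0, 0.3, 0.0]
opening: 0.0883
grip_force: 0.0
```

Run:
```python
from bench import env
import cv2
s=env.snapshot("wrist"); cv2.imwrite("pics/w1.png",s["image"][:,:,::-1])
for n in ["fixture","fixture_axis","pin_handle"]:
    r=env.landmark_of(n,"wrist"); print(n,[(d["xyz"],round(d["conf"],2)) for d in r[:2]])
print(env.sense())
```

```text
fixture [([0.5504, 0.1633, 0.0013], 0.93)]
fixture_axis [([0.5892, 0.1519, 0.0767], 0.69)]
pin_handle [([0.606, 0.2535, 0.1144], 0.87)]
{'time_s': 2.325, 'q': array([ 2.21677436e-01,  3.60831901e-01,  1.38328292e+00,  1.69330708e-04,
        1.39743366e+00, -1.16733813e+00]), 'joint_vel': array([-0.00192069, -0.00194484, -0.00411566, -0.00339478, -0.00078351,
       -0.00104487]), 'joint_torque': array([-4.18791873e-01, -5.24498856e+01, -3.47094941e+01, -7.20813441e-04,
        7.12991296e-02,  6.00444750e-03]), 'ee_pos': array([0.60503064, 0.2571768 , 0.20376181]), 'tool_rot': array([ 3.14142191e+00, -2.48604404e-05,  2.95978269e+00]), 'force': array([0.05728529, 0.79339578, 0.89042345]), 'moment': array([0.05379609, 0.00973665, 0.01755043]), 'grip_force': 0.0, 'opening': 0.08781349621649531}
```

View pics/w1.png

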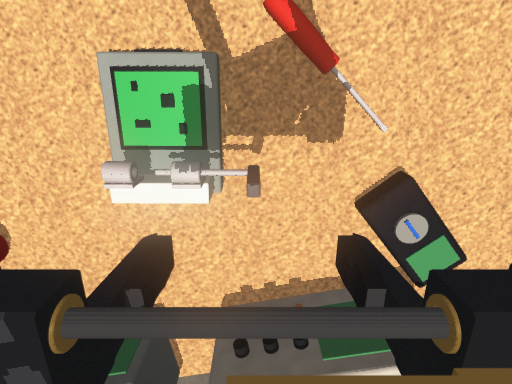

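The handle top is at (253,182), the hinge line is level at row 172, and the pin still crosses part of the gap. I'll descend, grip and draw.

Call:
drive_tool --motion '[0,-1,-35,0,0,0,0,-1,-70,0,0,0,0,-1,-104,0,0,0,0,-1,-104,0,0,0]'

```text
time_s: 2.82
ee_pos: [0.603, 0.2553, 0.0966]
tool_rot: [-3.139, -0.006, 2.959]
force: [-0.4, 0.1, -0.3]
opening: 0.0883
grip_force: 0.0
```

Call:
drive_tool --motion '[0,0,0,0,0,0,0,0,0,0,0,0,0,0,0,0,0,0,0,0,0,0,0,0,0,0,0,0,0,0,0,0,0,0,0,0]' --jaw -1 --squeeze 25

```text
time_s: 3.58
ee_pos: [0.6061, 0.2548, 0.0995]
tool_rot: [-3.142, -0.0, 2.958]
force: [0.9, -0.4, 0.0]
opening: 0.0301
grip_force: 0.0
```

Call:
drive_tool --motion '[0,0,0,0,0,0,0,0,0,0,0,0,0,0,0,0,0,0,0,0,0,0,0,0]'

```text
time_s: 4.08
ee_pos: [0.6061, 0.2549, 0.0995]
tool_rot: [3.142, 0.0, 2.958]
force: [-0.0, 0.5, -0.0]
opening: 0.0002
grip_force: 0.0
```

The jaws shut on nothing. I'll look at why.

Run:
```python
from bench import env
import cv2
o=[]
for c in ["scene","top","wrist"]:
    s=env.snapshot(c); im=s["image"][:,:,::-1]
    if c=="scene": im=cv2.resize(im[210:320,220:350],(390,330),interpolation=2)
    if c=="top": im=cv2.resize(im[120:230,110:240],(390,330),interpolation=2)
    if c!="wrist": o.append(im)
    else: cv2.imwrite("pics/w2.png",im)
    for n in ["fixture","fixture_axis","pin_handle"]:
        r=env.landmark_of(n,c); print(c,n,[(d["xyz"],round(d["conf"],2)) for d in r[:2]])
cv2.imwrite("pics/c2.png",cv2.hconcat(o))
```

```text
scene fixture [([0.5569, 0.1607, -0.0008], 0.92)]
scene fixture_axis [([0.5898, 0.1495, 0.0736], 0.69)]
scene pin_handle [([0.6114, 0.2539, 0.1152], 0.49), ([0.6633, -0.1323, -0.0016], 0.31)]
top fixture [([0.5463, 0.1572, -0.0027], 0.63)]
top fixture_axis [([0.587, 0.1475, 0.0753], 0.77)]
top pin_handle []
wrist fixture [([0.5498, 0.1603, 0.0011], 0.97)]
wrist fixture_axis [([0.5886, 0.153, 0.0761], 0.56)]
wrist pin_handle [([0.6067, 0.2496, 0.1154], 0.63)]
```

View pics/c2.png

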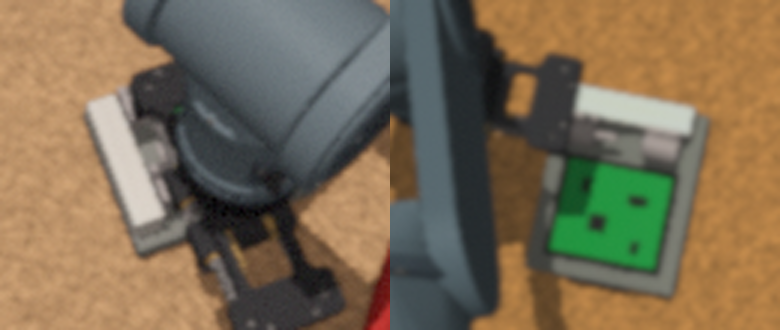

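View pics/w2.png

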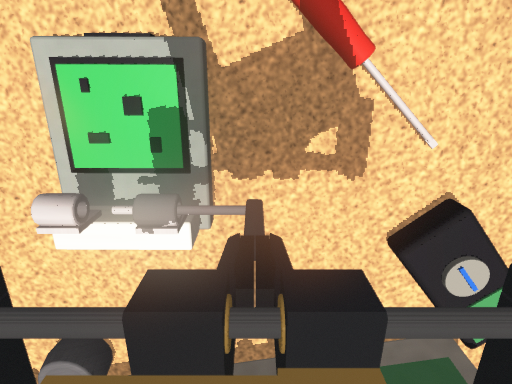

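Run:
```python
from bench import env
import numpy as np
s=env.snapshot("wrist");R,t=np.array(s["R"]),np.array(s["t"])
print("cam",-R.T@t, R)
def P(X): c=R@np.array(X)+t; return np.round([s["fx"]*c[0]/c[2]+s["cx"],s["fy"]*c[1]/c[2]+s["cy"]]).tolist()
def bk(u,v,z):
    d=R.T@[(u-s["cx"])/s["fx"],(v-s["cy"])/s["fy"],1]; C=-R.T@t
    return np.round(C+d*(z-C[2])/d[2],4)
print("tcp",P([.6061,.2549,.0995]),"handle",P([.606,.2535,.1144]),"top",P([.606,.2535,.133]))
print("pin bk",bk(230,210,.075),"knuckles",bk(135,210,.075),bk(60,210,.075),"handle low?",bk(255,201,.133),bk(255,201,.115), bk(255,201,.075))
```

```text
cam [0.52302964 0.27062591 0.28028694] [[ 1.82110027e-01  9.83278159e-01 -1.09921726e-05]
 [ 9.30465421e-01 -1.72325122e-01  3.23323604e-01]
 [ 3.17915144e-01 -5.88906982e-02 -9.46288459e-01]]
tcp [254.0, 223.0] handle [252.0, 234.0] top [251.0, 249.0]
pin bk [0.6043 0.2377 0.075 ] knuckles [0.5918 0.1702 0.075 ] [0.5819 0.1169 0.075 ] handle low? [0.5788 0.2606 0.133 ] [0.5856 0.2594 0.115 ] [0.6007 0.2567 0.075 ]
```

Run:
```python
import cv2
im=cv2.imread("pics/w2.png"); cv2.imwrite("pics/w2c.png",cv2.resize(im[180:310,180:330],(690,598),interpolation=2))
from bench import env; print(env.sense())
```

```text
{'time_s': 4.725, 'q': array([ 2.17846971e-01,  4.60238472e-01,  1.46737661e+00, -2.72704271e-05,
        1.21402693e+00, -1.16917629e+00]), 'joint_vel': array([-5.78592348e-05, -2.90309700e-04, -2.06724581e-03, -6.85953077e-04,
       -6.16049240e-04, -1.02548864e-03]), 'joint_torque': array([ 4.89835693e-04, -5.45542431e+01, -3.19200253e+01,  1.48557883e-02,
        7.74036348e-02, -1.37019271e-05]), 'ee_pos': array([0.60609684, 0.25480801, 0.09950286]), 'tool_rot': array([-3.14154984e+00, -3.54407817e-05,  2.95782911e+00]), 'force': array([ 0.00312622, -0.28826749,  0.25767885]), 'moment': array([ 0.03177093, -0.01807182,  0.04048557]), 'grip_force': 0.0, 'opening': 0.00012736379762803927}
```

View pics/w2c.png

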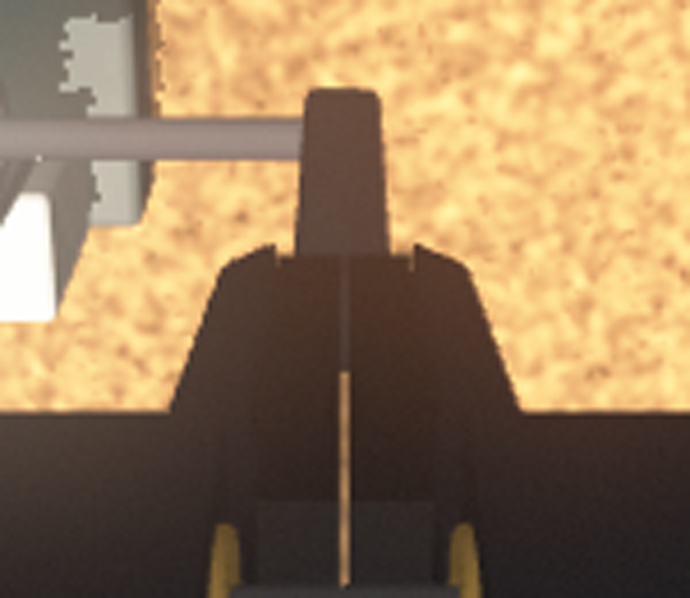

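Run:
```python
from bench import env
import numpy as np
s=env.snapshot("wrist");R,t=np.array(s["R"]),np.array(s["t"])
def P(X): c=R@np.array(X)+t; return np.round([s["fx"]*c[0]/c[2]+s["cx"],s["fy"]*c[1]/c[2]+s["cy"],s["fx"]/c[2]]).tolist()
print(s["fx"])
T=np.array([.6061,.2549,.0995]); x=np.array([.983,-.182,0])
for dx in(-.009,0,.009):
  for dz in (0,.01,.02,.035): print(dx,dz,P(T+dx*x+[0,0,dz]))
```

```text
307.3333230486068
-0.009 0 [254.0, 210.0, 1572.0]
-0.009 0.01 [254.0, 216.0, 1652.0]
-0.009 0.02 [254.0, 223.0, 1741.0]
-0.009 0.035 [254.0, 235.0, 1893.0]
0 0 [254.0, 223.0, 1549.0]
0 0.01 [254.0, 230.0, 1627.0]
0 0.02 [254.0, 237.0, 1712.0]
0 0.035 [254.0, 251.0, 1859.0]
0.009 0 [254.0, 235.0, 1527.0]
0.009 0.01 [254.0, 243.0, 1602.0]
0.009 0.02 [254.0, 251.0, 1685.0]
0.009 0.035 [254.0, 265.0, 1827.0]
```

Through the slit between the shut fingers, at about (255,235), the handle shows behind and below the tips. The open-finger scale (88 mm over 165 px) also puts the real tips about 35 mm above the reported TCP. So the fingers closed over the top of the handle. I'll reopen them narrowly, clear of the knuckles, and go lower.

Call:
drive_tool --motion '[0,0,20,0,0,0,0,0,20,0,0,0,0,0,20,0,0,0,0,0,20,0,0,0,0,0,20,0,0,0,0,0,20,0,0,0]' --jaw 0

```text
time_s: 5.52
ee_pos: [0.606, 0.2548, 0.1192]
tool_rot: [-3.141, -0.0, 2.958]
force: [-0.6, -0.5, 0.5]
opening: 0.0441
grip_force: 0.0
```

Call:
drive_tool --motion '[0,-1,-10,0,0,0,0,-1,-22,0,0,0,0,-1,-34,0,0,0,0,-1,-46,0,0,0,0,-1,-55,0,0,0,0,-1,-55,0,0,0]'

```text
time_s: 6.28
ee_pos: [0.6054, 0.2537, 0.0633]
tool_rot: [-3.141, -0.002, 2.958]
force: [0.4, -1.4, -0.0]
opening: 0.0443
grip_force: 0.0
```

Call:
drive_tool --motion '[0,0,0,0,0,0,0,0,0,0,0,0,0,0,0,0,0,0,0,0,0,0,0,0,0,0,0,0,0,0]' --jaw -1

```text
time_s: 6.9
ee_pos: [0.6064, 0.2539, 0.0649]
tool_rot: [3.141, 0.001, 2.958]
force: [0.1, -1.1, 1.9]
opening: 0.0117
grip_force: 25.0
```

Gripped: opening is 11.7 mm, matching the bar. Travel is now about 23 mm, so I'll draw it another 27 mm.

Call:
drive_tool --motion '[1,5,0,0,0,0,2,11,0,0,0,0,3,17,0,0,0,0,4,23,0,0,0,0,5,26.5,0,0,0,0,5,26.5,0,0,0,0,5,26.5,0,0,0,0]'

```text
time_s: 7.78
ee_pos: [0.6115, 0.2809, 0.0649]
tool_rot: [3.141, 0.001, 2.958]
force: [1.0, 0.7, 4.6]
opening: 0.0119
grip_force: 25.0
```

Call:
drive_tool --motion '[0,0,0,0,0,0,0,0,0,0,0,0,0,0,0,0,0,0,0,0,0,0,0,0]' --jaw -0.3

```text
time_s: 8.28
ee_pos: [0.6108, 0.2802, 0.0642]
tool_rot: [-3.141, -0.001, 2.958]
force: [-0.5, 0.4, -0.2]
opening: 0.031
grip_force: 0.0
```

Call:
drive_tool --motion '[0,0,35,0,0,0,0,0,80,0,0,0,-15,-40,135,0,0,0,-30,-80,170,0,0,0,-40,-90,180,0,0,0,-40,-90,180,0,0,0]' --jaw 1

```text
time_s: 9.02
ee_pos: [0.571, 0.1902, 0.2449]
tool_rot: [3.141, 0.001, 2.957]
force: [0.0, 0.6, 0.1]
opening: 0.0874
grip_force: 0.0
```

Run:
```python
from bench import env
import cv2
for c in ["wrist","top"]:
    s=env.snapshot(c); cv2.imwrite(f"pics/{c}3.png",s["image"][:,:,::-1])
    for n in ["fixture","fixture_axis","pin_handle","lid_one_axis","lid_one"]:
        r=env.landmark_of(n,c); print(c,n,[(d["xyz"],round(d["conf"],2)) for d in r[:2]])
s=env.sense();print(s["time_s"],s["ee_pos"],s["tool_rot"])
```

```text
wrist fixture [([0.5506, 0.1593, 0.0009], 0.79)]
wrist fixture_axis [([0.5846, 0.1506, 0.0758], 0.94)]
wrist pin_handle [([0.6105, 0.2791, 0.1129], 0.68)]
wrist lid_one_axis []
wrist lid_one [([0.522, 0.3588, 0.0007], 0.54)]
top fixture [([0.5477, 0.1526, -0.0036], 0.85)]
top fixture_axis [([0.5839, 0.152, 0.076], 0.88)]
top pin_handle []
top lid_one_axis [([0.641, -0.2911, 0.0201], 0.79)]
top lid_one [([0.5906, -0.3194, 0.0015], 0.85)]
9.625 [0.57112395 0.19047105 0.24427265] [-3.14150853e+00 -3.10936212e-04  2.95798567e+00]
```

View pics/wrist3.png

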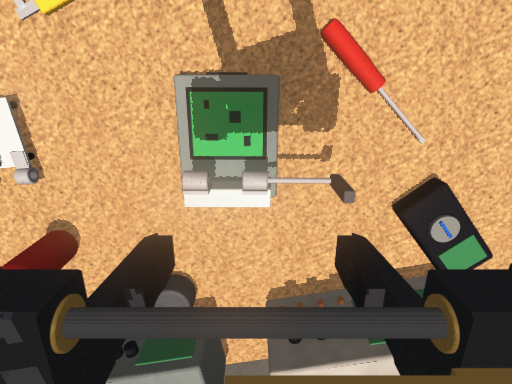

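The gap at column 226 (row 181, between knuckle edges 210 and 243) is clear. The pin is drawn back with its handle at (342,188), so travel is about 49 mm. Next, lid_one.

Call:
drive_tool --motion '[3,-50,0,0,0,0.07,6,-105,0,0,0,0.14,9,-160,0,0,0,0.21,12,-215,0,0,0,0.28,15,-270,0,0,0,0.35,18,-325,0,0,0,0.43,21,-380,0,0,0,0.51,24,-430,-20,0,0,0.6,28,-480,-50,0,0,0.688,28,-504,-85,0,0,0.688]' --jaw 0.2

```text
time_s: 10.88
ee_pos: [0.5992, -0.317, 0.1591]
tool_rot: [-3.14, 0.001, -2.639]
force: [0.2, 0.7, -0.8]
opening: 0.0527
grip_force: 0.0
```

Call:
drive_tool --motion '[0,0,0,0,0,0,0,0,0,0,0,0]'

```text
time_s: 11.12
ee_pos: [0.5996, -0.3132, 0.1605]
tool_rot: [-3.141, 0.001, -2.637]
force: [-0.4, 0.2, 0.4]
opening: 0.0527
grip_force: 0.0
```

Run:
```python
from bench import env
import cv2
s=env.snapshot("wrist"); cv2.imwrite(f"pics/w4.png",s["image"][:,:,::-1])
for n in ["lid_one_axis","lid_one"]:
    r=env.landmark_of(n,"wrist"); print(n,[(d["xyz"],round(d["conf"],2)) for d in r[:2]])
s=env.sense();print(s["time_s"],s["ee_pos"],s["tool_rot"],s["q"])
```

```text
lid_one_axis [([0.6395, -0.2913, 0.0184], 0.77)]
lid_one [([0.5862, -0.3164, -0.0024], 0.65)]
11.275 [ 0.60034847 -0.31303607  0.16178868] [-3.13875060e+00  1.41458515e-03 -2.63591995e+00] [-6.55603419e-01  4.35527529e-01  1.36877974e+00  1.70754664e-04
  1.33411510e+00 -2.73211021e+00]
```

View pics/w4.png

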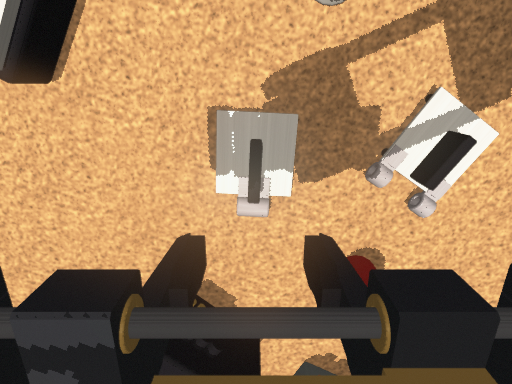

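The lid is square to the fingers, with its rib running from (256,140) to (253,200) and centred on column 254. I'll descend onto the rib.

Call:
drive_tool --motion '[0,0,-50,0,0,0,0,0,-100,0,0,0,0,0,-140,0,0,0,0,0,-155,0,0,0,0,0,-160,0,0,0,0,0,-164,0,0,0,0,0,-166,0,0,0,0,0,-166,0,0,0]'

```text
time_s: 12.28
ee_pos: [0.5996, -0.3141, -0.0056]
tool_rot: [-3.14, 0.001, -2.637]
force: [-0.0, 0.4, -0.0]
opening: 0.0527
grip_force: 0.0
```

Call:
drive_tool --motion '[0,0,0,0,0,0,0,0,0,0,0,0,0,0,0,0,0,0,0,0,0,0,0,0,0,0,0,0,0,0,0,0,0,0,0,0]' --jaw -1 --squeeze 45

```text
time_s: 13.02
ee_pos: [0.5991, -0.3136, -0.0065]
tool_rot: [3.141, -0.0, -2.637]
force: [-0.3, -0.2, -0.4]
opening: 0.0117
grip_force: 44.7
```

Call:
drive_tool --motion '[0,0,15,0,0,0,0,0,50,0,0,0,0,0,95,0,0,0,0,0,135,0,0,0,0,15,160,0,0,0,-5,45,165,0,0,-0.05,-10,85,165,0,0,-0.12,-15,130,165,0,0,-0.19,-20,175,165,0,0,-0.26]'

```text
time_s: 14.15
ee_pos: [0.5787, -0.1373, 0.1592]
tool_rot: [-3.141, 0.0, -2.9]
force: [-0.7, 0.2, -2.5]
opening: 0.012
grip_force: 44.7
```

Call:
drive_tool --motion '[-5,45,0,0,0,-0.07,-11,90,0,0,0,-0.14,-17,135,-5,0,0,-0.21,-23,180,-10,0,0,-0.28,-29,225,-18,0,0,-0.35,-34,265,-25,0,0,-0.41,-38,290,-33,0,0,-0.428,-38,298,-33,0,0,-0.428,-38,298,-33,0,0,-0.428,-38,298,-33,0,0,-0.428]'

```text
time_s: 15.4
ee_pos: [0.5417, 0.1583, 0.1261]
tool_rot: [-3.141, 0.001, 2.957]
force: [0.1, 0.4, -3.1]
opening: 0.0117
grip_force: 44.7
```

```bash
cat > look.py <<'E'
from bench import env
import cv2,sys,numpy as np
tag=sys.argv[1]
for c in ["wrist","scene","top"]:
    s=env.snapshot(c); cv2.imwrite(f"pics/{c}{tag}.png",s["image"][:,:,::-1])
    np.savez(f"cam_{c}{tag}.npz",**s)
    for n in ["fixture_axis","lid_one_axis","lid_one","pin_handle"]:
        r=env.landmark_of(n,c); print(c,n,[(d["xyz"],round(d["conf"],2)) for d in r[:1]])
s=env.sense();print(s["time_s"],s["ee_pos"],s["tool_rot"],s["force"],s["grip_force"])
E
python3 look.py 5
```

```text
wrist fixture_axis []
wrist lid_one_axis [([0.5881, 0.1505, 0.1482], 0.93)]
wrist lid_one [([0.5284, 0.1662, 0.1317], 0.67)]
wrist pin_handle [([0.6112, 0.2795, 0.1163], 0.91)]
scene fixture_axis [([0.5895, 0.151, 0.0728], 0.88)]
scene lid_one_axis []
scene lid_one [([0.5306, 0.1584, 0.1313], 0.97)]
scene pin_handle [([0.6153, 0.281, 0.1154], 0.6)]
top fixture_axis [([0.585, 0.1508, 0.0743], 0.73)]
top lid_one_axis []
top lid_one [([0.5284, 0.1623, 0.136], 0.67)]
top pin_handle []
16.15 [0.54112016 0.1593712  0.12550104] [-3.14158409e+00 -2.41654628e-05  2.95793075e+00] [ 0.67592371 -0.42271669 -2.9031423 ] 44.67157049104571
```

View pics/wrist5.png

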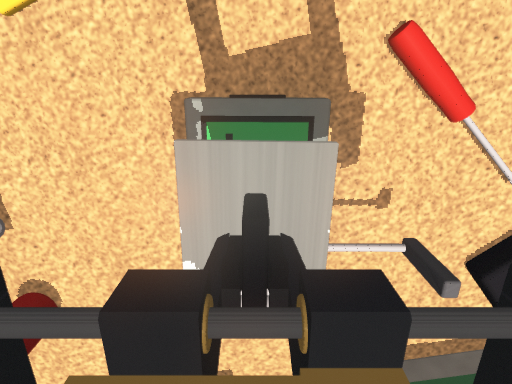

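lid_one is held level above the fixture: its plate edge runs from (175,141) to (337,141), and the base shows behind it at columns 185 to 330, row 98. I'll refine the sideways offset from the pixels.

Run:
```python
import numpy as np,cv2
s=np.load("cam_wrist5.npz");R,t=s["R"],s["t"];fx,cx,cy=float(s["fx"]),float(s["cx"]),float(s["cy"])
C=-R.T@t; ex=np.array([.9832,-.1826]);ey=np.array([.1826,.9832]);A=np.array([.5872,.1507])
def bk(u,v,z,R=R,C=C):
    d=R.T@[(u-cx)/fx,(v-cy)/fx,1]; p=C+d*(z-C[2])/d[2]; q=p[:2]-A
    return np.round(1000*np.array([q@ex,q@ey]),1)
g=cv2.cvtColor(s["image"],cv2.COLOR_RGB2GRAY).astype(float)
hsv=cv2.cvtColor(s["image"],cv2.COLOR_RGB2HSV).astype(int)
def ed(r,a,b,ch=hsv[:,:,1]):  # biggest saturation step
    p=ch[r-1:r+2,a:b].mean(0); d=abs(np.diff(p)); i=d.argmax(); return a+i+1
for r in (150,170,190,210): 
    l,rr=ed(r,165,185),ed(r,325,345); print("plate",r,l,rr,"y",bk(l,r,.152)[1],bk(rr,r,.152)[1])
for r in (104,112,130): 
    l,rr=ed(r,178,195),ed(r,320,338); print("base",r,l,rr,"y",bk(l,r,.028)[1],bk(rr,r,.028)[1])
print("board",bk(207,130,.030),bk(313,130,.03))
for c in (345,360,375,390): 
    p=hsv[235:262,c,1]; i=np.where(p<60)[0]; print("pin",c,235+i.mean() if len(i) else None, bk(c,235+i.mean(),.075) if len(i) else None)
print("plate front", bk(256,141,.152),"expected x lid -104; base front",bk(257,98,.028),"expected -120")
```

```text
plate 150 175 338 y -40.9 42.2
plate 170 176 336 y -41.3 42.1
plate 190 177 334 y -41.6 42.0
plate 210 179 332 y -41.5 41.9
base 104 184 331 y -62.1 66.7
base 112 185 330 y -61.7 66.3
base 130 186 328 y -61.9 65.8
board [-92.1 -42.7] [-92.   51.9]
pin 345 247.0 [ 0.5 76.8]
pin 360 247.5 [ 1.  89.6]
pin 375 247.5 [  1.  102.4]
pin 390 247.5 [  1.  115.2]
plate front [-103.6    0.4] expected x lid -104; base front [-119.4    1.9] expected -120
```

Run:
```python
import numpy as np,cv2
s=np.load("cam_wrist5.npz");R,t=s["R"],s["t"];fx,cx,cy=float(s["fx"]),float(s["cx"]),float(s["cy"])
C=-R.T@t+np.array([.5711,.1904,.2443])-np.array([.5411,.1593,.1255]); ex=np.array([.9832,-.1826]);ey=np.array([.1826,.9832]);A=np.array([.5872,.1507])
def bk(u,v,z):
    d=R.T@[(u-cx)/fx,(v-cy)/fx,1]; p=C+d*(z-C[2])/d[2]; q=p[:2]-A
    return np.round(1000*np.array([q@ex,q@ey]),1)
im=cv2.imread("pics/wrist3.png"); S=cv2.cvtColor(im,cv2.COLOR_BGR2HSV)[:,:,1].astype(int); G=cv2.cvtColor(im,cv2.COLOR_BGR2GRAY).astype(int)
for r in (174,177,180): print(r,"G",G[r,176:275].tolist())
print(bk(226.5,181,.075),bk(183,178,.075),bk(210,178,.075),bk(243,178,.075),bk(269,178,.075))
```

```text
174 G [188, 185, 183, 181, 182, 151, 150, 158, 169, 167, 165, 164, 165, 163, 163, 162, 163, 161, 160, 159, 158, 158, 156, 154, 155, 155, 154, 153, 152, 151, 148, 123, 99, 101, 110, 109, 109, 110, 110, 118, 169, 169, 170, 169, 169, 168, 168, 167, 166, 166, 166, 166, 165, 167, 167, 167, 166, 167, 166, 166, 166, 165, 165, 165, 165, 161, 130, 154, 167, 165, 164, 163, 162, 161, 161, 160, 159, 158, 156, 156, 157, 155, 154, 152, 152, 150, 149, 147, 148, 148, 145, 129, 160, 160, 161, 161, 162, 163, 160]
177 G [184, 192, 194, 188, 168, 135, 164, 189, 193, 192, 192, 191, 189, 189, 189, 189, 189, 187, 186, 186, 186, 185, 185, 185, 184, 182, 183, 181, 181, 179, 170, 125, 115, 115, 111, 113, 113, 112, 111, 113, 111, 113, 112, 112, 113, 110, 110, 111, 111, 111, 110, 111, 110, 110, 109, 110, 110, 110, 109, 109, 109, 109, 109, 108, 108, 110, 134, 181, 194, 192, 192, 191, 189, 190, 187, 188, 189, 187, 186, 186, 184, 183, 184, 182, 181, 182, 180, 179, 179, 177, 172, 148, 110, 109, 111, 145, 146, 146, 146]
180 G [181, 165, 172, 182, 179, 150, 186, 202, 206, 206, 206, 207, 206, 208, 208, 208, 208, 210, 208, 208, 208, 208, 209, 208, 206, 206, 205, 204, 204, 200, 182, 133, 126, 126, 112, 114, 116, 116, 115, 114, 115, 115, 116, 115, 115, 115, 114, 116, 115, 114, 115, 114, 113, 112, 115, 114, 112, 113, 112, 112, 113, 112, 112, 112, 111, 114, 142, 195, 208, 207, 208, 208, 209, 209, 210, 210, 210, 210, 210, 209, 210, 209, 207, 207, 207, 206, 206, 204, 204, 201, 185, 171, 213, 213, 212, 201, 213, 213, 213]
[2.5 2.3] [ -1.2 -49.4] [ -1.2 -17.3] [-1.2 22. ] [-1.2 53. ]
```

Pixel measurements put the fixture's mid-gap about 1.6 mm further along +y than the lid. I'll correct that and lower in steps, watching the force.

Call:
drive_tool --motion '[0.8,1.5,-10,0,0,0,0.8,1.5,-25,0,0,0,0.8,1.5,-38,0,0,0,0.8,1.5,-44,0,0,0,0.8,1.5,-44,0,0,0]'

```text
time_s: 16.77
ee_pos: [0.5414, 0.1607, 0.0807]
tool_rot: [-3.141, -0.001, 2.958]
force: [0.3, 0.3, -2.4]
opening: 0.0116
grip_force: 44.7
```

Call:
drive_tool --motion '[0,0,-5,0,0,0,0,0,-10,0,0,0,0,0,-15,0,0,0,0,0,-20,0,0,0,0,0,-20,0,0,0,0,0,-20,0,0,0]'

```text
time_s: 17.52
ee_pos: [0.542, 0.1608, 0.0616]
tool_rot: [3.142, 0.0, 2.958]
force: [0.3, -0.3, -2.9]
opening: 0.0114
grip_force: 44.7
```

No contact so far. 10 mm more to go.

Call:
drive_tool --motion '[0,0,-4,0,0,0,0,0,-8,0,0,0,0,0,-10,0,0,0,0,0,-10,0,0,0,0,0,-10,0,0,0,0,0,-10,0,0,0]'

```text
time_s: 18.27
ee_pos: [0.5421, 0.1608, 0.0517]
tool_rot: [3.142, 0.0, 2.958]
force: [-0.7, -0.4, -2.7]
opening: 0.0118
grip_force: 44.7
```

```bash
python3 look.py 6
python3 - <<'E'
import cv2
a=cv2.imread("pics/wrist6.png");b=cv2.imread("pics/scene6.png");c=cv2.imread("pics/top6.png")
r=cv2.resize
cv2.imwrite("pics/m6.png",cv2.hconcat([r(a[120:360,120:400],(420,360)),r(b[220:300,240:330],(370,360))]))
E
```

```text
wrist fixture_axis []
wrist lid_one_axis [([0.5896, 0.1501, 0.0759], 0.74)]
wrist lid_one [([0.5283, 0.167, 0.0569], 0.94)]
wrist pin_handle []
scene fixture_axis [([0.5919, 0.1494, 0.0752], 0.82)]
scene lid_one_axis [([0.5895, 0.1571, 0.0759], 0.6)]
scene lid_one [([0.5311, 0.1631, 0.0589], 0.93)]
scene pin_handle [([0.6115, 0.2808, 0.116], 0.46)]
top fixture_axis [([0.5869, 0.1497, 0.0744], 0.8)]
top lid_one_axis [([0.4063, -0.3397, 0.0048], 0.23)]
top lid_one [([0.5316, 0.1638, 0.0598], 0.55)]
top pin_handle [([0.5451, 0.1525, -0.0015], 0.71)]
19.025 [0.54192007 0.16080789 0.05150954] [-3.14156714e+00 -1.28288277e-05  2.95781679e+00] [-0.17416755 -0.1537567  -3.32155934] 44.67172997072339
```

View pics/m6.png

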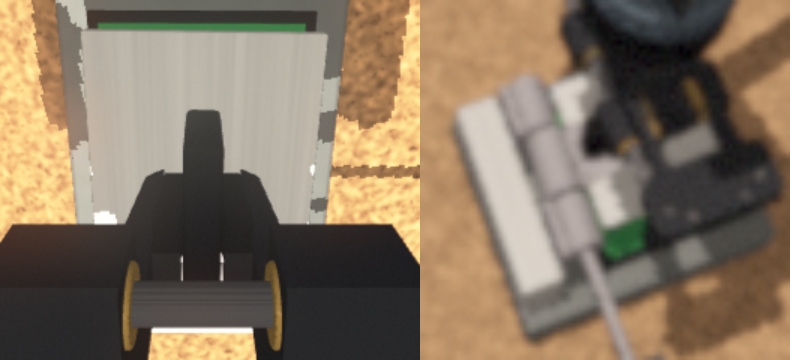

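The scene crop shows the lid's knuckle seated in line between the two fixture knuckles, at about (550,165). The plate is over the board and the pin is drawn back. The force reads only the lid's weight, so I'll hand in.

```bash
python3 -c "
from bench import env; print(env.sign_off())"
```

```text
the job is handed in; nothing more can be done
None
```

I've handed the job in with the pin drawn about 49 mm out and lid_one held level in the gap, knuckles lined up and no pressing force on the fixture showing; the sign-off returned no verdict.

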